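# Clamp the treatment chamber's cover evenly and start the pump

## Task

Clamp the clear cover of the painting treatment chamber down evenly with its four corner knobs, turning them clockwise a little at a time in star order. One diagonal pair (near left and far right) already stands about halfway: first bring the other two knobs to about halfway as well, and only then turn all four home to their stops crosswise (one knob, then the one diagonally across from it, then the other pair), so that the cover lies flat on its gasket. Then start the pump by throwing the lever on the switch box beside the chamber fully over, away from the robot; leave the other things on the table where they are.

Things in the scene. Friction and masses are not known exactly. Their poses are not given: they have to be found in the camera images.
- chamber_mid (a point): Treatment chamber: fixed square grey metal box, 230 x 230 mm, 70 mm high, with a 10 mm clear cover plate held by four black bar knobs; springs under the cover lift it and thin steel tabs up to 102 mm above the table stand round its edges. This point is the centre of the box's top rim (rubber gasket), 70 mm above the table; x = the chamber's far side, y = its left side, z up.
- cover_mid (a point): Middle of the underside of the clear cover (216 x 216 x 10 mm). It starts about 4 mm above the gasket; with all knobs home it is level and lies on the gasket, at chamber_mid. It tips when the knobs are turned unevenly. z is the cover's normal.
- knob_nl_grip (a point): The near left (chamber -85, +85 mm) corner knob, diagonally opposite fr. Black plastic bar 46 long x 14 wide x 28 mm high on an upright axis; this point is the bar's centre, on the axis, 132 mm above the table (it stays at that height). x runs along the bar. Below the bar are a 14 mm neck (12 mm free) and, from 26 mm under this point, a 30 mm wide skirt; the cover's top is 44 to 52 mm under this point.
- knob_nl (a joint): Turn of the nl knob in rad, clockwise from above; 0 = bar along the chamber's x, 1.57 (a quarter turn) = home against its stop, bar along the chamber's y. A full turn to the stop draws that corner down 8 mm. It takes about 0.15 N m and stays where it is left. Starts between 0.65 and 0.9 (already about halfway).
- knob_nr_grip (a point): The near right (-85, -85 mm) corner knob, diagonally opposite fl. Black plastic bar 46 long x 14 wide x 28 mm high on an upright axis; this point is the bar's centre, on the axis, 132 mm above the table (it stays at that height). x runs along the bar. Below the bar are a 14 mm neck (12 mm free) and, from 26 mm under this point, a 30 mm wide skirt; the cover's top is 44 to 52 mm under this point.
- knob_nr (a joint): Turn of the nr knob in rad, clockwise from above; 0 = bar along the chamber's x, 1.57 (a quarter turn) = home against its stop, bar along the chamber's y. A full turn to the stop draws that corner down 8 mm. It takes about 0.15 N m and stays where it is left. Starts between 0 and 0.2.
- knob_fl_grip (a point): The far left (+85, +85 mm) corner knob, diagonally opposite nr. Black plastic bar 46 long x 14 wide x 28 mm high on an upright axis; this point is the bar's centre, on the axis, 132 mm above the table (it stays at that height). x runs along the bar. Below the bar are a 14 mm neck (12 mm free) and, from 26 mm under this point, a 30 mm wide skirt; the cover's top is 44 to 52 mm under this point.
- knob_fl (a joint): Turn of the fl knob in rad, clockwise from above; 0 = bar along the chamber's x, 1.57 (a quarter turn) = home against its stop, bar along the chamber's y. A full turn to the stop draws that corner down 8 mm. It takes about 0.15 N m and stays where it is left. Starts between 0 and 0.2.
- knob_fr_grip (a point): The far right (+85, -85 mm) corner knob, diagonally opposite nl. Black plastic bar 46 long x 14 wide x 28 mm high on an upright axis; this point is the bar's centre, on the axis, 132 mm above the table (it stays at that height). x runs along the bar. Below the bar are a 14 mm neck (12 mm free) and, from 26 mm under this point, a 30 mm wide skirt; the cover's top is 44 to 52 mm under this point.
- knob_fr (a joint): Turn of the fr knob in rad, clockwise from above; 0 = bar along the chamber's x, 1.57 (a quarter turn) = home against its stop, bar along the chamber's y. A full turn to the stop draws that corner down 8 mm. It takes about 0.15 N m and stays where it is left. Starts between 0.65 and 0.9 (already about halfway).
- lever_pivot (a point): Pump switch: fixed grey box 110 x 80 x 50 mm on the table, left or right of the chamber, with a black-balled steel lever on a 25 mm block on top. This point is the lever's pivot, 72 mm above the table; x is the direction in which the lever is thrown (away from the robot, within 0.4 rad), y is the pivot axis.
- lever_tip (a point): Centre of the lever's 26 mm ball, 65 mm from the pivot on a 10 mm stalk.
- lever (a joint): Lever angle in rad: 0 = off, leaning 0.5 rad towards the pivot's -x; 1.0 = on, at its stop, leaning 0.5 rad to +x. About 1 N at the ball moves it; it stays where it is left. Starts between 0 and 0.15.
- jar: Screw-top jar, 68 mm across, 95 mm high, on the opposite side of the chamber from the switch. Not needed: leave it where it is. Origin at its underside centre.
- weight: Brass weight, 60 mm across, 60 mm high. Not needed: leave it where it is. Origin at its underside centre.
- bottle: Amber bottle, 60 mm across, 160 mm high. Not needed: leave it where it is. Origin at its underside centre.
- tape: Cardboard tape ring, 90 mm across, 25 mm high. Not needed: leave it where it is. Origin at its underside centre.
- spatula: Spatula lying on the robot's side of the chamber, 280 mm long. Not needed: leave it where it is. Origin at its underside, near the middle of its length.
Mind the look-alikes: they are no part of the job. Of the things that look like the part that bears lever_pivot, the middle-sized one is meant.

How it is judged:
By the outcome, as a careful person would: the job done as asked, in the order asked, and still so for the second after the job is handed in, with the robot touching nothing.
It also fails if it takes over 64 s, if anything falls off the work surface, if the arm or the gripper's body presses on something with over 40 N, if the wrist force passes 120 N, or if a joint passes its speed limit or range.

## Robot

A 6-joint arm with a two-finger parallel gripper is mounted at the origin on the work surface. World frame = base frame: x ahead of the robot, y to its left, z up, the work surface at z = 0. Lengths are in m, angles in rad, forces in N, time in s.
With the tool pointing down it reaches from about 0.25 to 0.8 m from the base axis. Payload 3.9 kg.
Tool frame: the origin (TCP) lies between the finger pads; the fingertips stand 8 mm ahead of it and the grasp point (between the pads) lies 11 mm behind it; z points along the fingers, x is the direction in which the jaws open and shut, and the axes are right-handed (so a half turn about z gives the same grasp; the last joint's range is limited). The gripper opens to 85 mm and grips with 20 to 120 N. Pads are 22 mm wide; open, the fingers measure 114 mm over their backs; the gripper's body (76 mm by 85 mm) begins 54 mm behind the grasp point. The pads swing forward as they close: fully open they stand 13 mm farther back than shut.
Start: joints at [-1.225, 0.26, -0.138, 1.173, 0, 1.571], TCP at [0.178, -0.494, 0.239] pointing down, gripper open.
Joint ranges: [-2.78, 2.78], [-0.83, 1.72], [-1.28, 1.37], [-1.9, 2.12], [-1.57, 1.48], [-3.14, 3.14]. Speed limits (rad/s): [2.57, 2.57, 3.14, 3.14, 3.14, 3.14].

## Interface

Orientations are given as a unit quaternion [x, y, z, w].
In Python, from cell import manip, vision gives the robot as it stands.
- The arm moves only by the shell command python3 -m creep 'ROWS'. ROWS is JSON, a list of rows, each a list of 5 numbers: the shift along the tool's x, y, z in mm, then the turn about the tool's z in degrees, then the finger opening in mm, from 0 to 85.4. In form: [[tx, ty, tz, twist, grip], ...]. A call has 1 to 20 rows; each row shifts and turns the commanded pose from where the row before left it, along the tool's axes as they then stand; what a row does not reach is not made up. A row lasts 1/8 s, in which the tool goes at most 62.5 mm and 10.7 degrees, less where a joint would pass 70% of its speed; a pose out of reach is approached as far as the arm can. A call with a gripper value outside its range is refused whole. The fingers move at their own pace and stop on an object; the grip force is fixed at half the most. Time passes only in rows, so rows that do not move let the fingers close. It gives the time, the measured TCP pose, the force and the opening at its end, in the units of the state.
- manip.get_obs(): the state, without advancing time (a new reading comes with each control period).
- vision.camera(name): name is "scene" or "top"; returns a dict with "frame" (480x640x3 uint8, blue, green, red), "mtx" (3x3 intrinsics, pixels), "R" (3x3) and "t" (3): a world point X has camera coordinates R X + t. Camera axes: x right, y down, z forward; pixel columns grow to the right and rows downward; lengths in m; the calibration is good to about 2 mm. A picture is of the moment at which its call begins. There is no depth.
- manip.job_done(): hands the job in, once; it reports no verdict.
The state is a dict: "t": time; "joint_positions": joint angles; "qd": joint speeds; "tau": joint torques, N m; "eef_pos": TCP position; "eef_rot": TCP orientation; "ft_force": force on the tool from outside, world axes, zero at the start; "wrist_torque": the same for the moment, N m; "width": opening from 0.0 (shut) to 1.0 (fully open).
Only numpy, scipy, OpenCV 4.12 (cv2) and the standard library are available. Lean on these libraries where they do the work, as an engineer would, in place of code of your own. Each camera call takes 0.05 s, during which the arm holds its last target.

## Working session

There is one attempt and no reset: what is moved stays moved. The work goes in short steps, Python scripts to look and compute and a shell command to move; the robot and the scene stay as the last step left them, time stands still between calls to the robot, and variables do not carry over. Pictures are saved under pics/ and viewed, and the job is handed in when it is done.

```bash
mkdir -p pics; ls
python3 - <<'E'
from cell import manip, vision
import cv2, json, numpy as np
o=manip.get_obs(); print(o)
for n in("scene","top"):
    c=vision.camera(n); cv2.imwrite(f"pics/{n}0.png",c["frame"]); print(n,c["mtx"],c["R"],c["t"])
E
```

```text
pics
{'t': 0.0, 'joint_positions': array([-1.22500777e+00,  2.60636096e-01, -1.39392079e-01,  1.17270285e+00,
        5.64762352e-06,  1.57080859e+00]), 'qd': array([ 0.00124474, -0.00052317, -0.00038774, -0.00046831, -0.00052847,
       -0.00076767]), 'tau': array([ 1.14229406e-03, -4.05677247e+01,  2.53922224e+01,  1.87465473e-02,
       -1.01004662e-04,  1.54154876e-06]), 'eef_pos': array([ 0.17771432, -0.49328505,  0.23848132]), 'eef_rot': array([ 8.18207146e-01, -5.74922717e-01, -7.89874041e-04, -5.58450844e-04]), 'ft_force': array([ 0.11597625,  0.01780562, -1.01467591]), 'wrist_torque': array([ 0.0123484 , -0.01850227,  0.03213984]), 'width': 1.0000128343931145}
scene [[491.69616186   0.         316.48062343]
 [  0.         491.69616186 242.11303561]
 [  0.           0.           1.        ]] [[-0.89068088  0.45458885  0.0060459 ]
 [ 0.36468747  0.72235035 -0.58754831]
 [-0.27146017 -0.52111318 -0.80916651]] [ 0.39446638 -0.07790845  1.37187855]
top [[477.93251752   0.         321.26135592]
 [  0.         477.93251752 246.95797953]
 [  0.           0.           1.        ]] [[ 0.02021054 -0.99958577 -0.02048938]
 [-0.99740083 -0.01874027 -0.06957282]
 [ 0.06916003  0.02184223 -0.99736644]] [0.00555219 0.42790777 1.06881745]
```

View pics/top0.png

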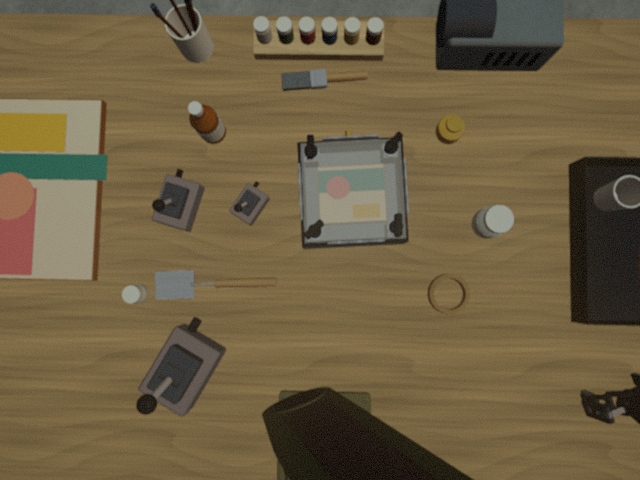

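View pics/scene0.png

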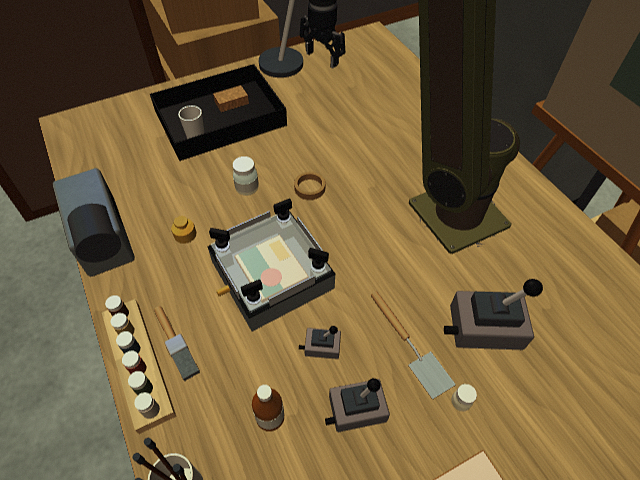

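```bash
cat > h.py <<'E'
from cell import manip, vision
import cv2, numpy as np
def ray(c,u,v,z):
    K,R,t=c["mtx"],c["R"],c["t"]
    d=R.T@np.linalg.solve(K,[u,v,1]); o=-R.T@t
    return o+d*(z-o[2])/d[2]
def proj(c,X):
    p=c["mtx"]@(c["R"]@np.array(X)+c["t"]); return p[:2]/p[2]
def crop(c,u0,v0,u1,v1,s,name):
    cv2.imwrite(name,cv2.resize(c["frame"][v0:v1,u0:u1],None,fx=s,fy=s,interpolation=cv2.INTER_CUBIC))
E
python3 - <<'E'
import cv2
a=cv2.imread('pics/top0.png');print(a.shape)
E
```

```text
(480, 640, 3)
```

Three switch-like boxes appear in the top view: small at (250,203), medium at (177,203) and large at (182,370). The description calls for the middle-sized one, at (177,203). I'll enlarge that box and the knobs.

Run:
```python
from h import *
c=vision.camera("top");s=vision.camera("scene")
crop(c,290,125,420,255,4.6,"pics/ch_top.png")
crop(c,140,160,280,240,5.7,"pics/sw_top.png")
crop(s,200,190,340,330,4.2,"pics/ch_sc.png")
crop(s,290,310,400,440,4.6,"pics/sw_sc.png")
```

```text
(no output)
```

View pics/ch_top.png

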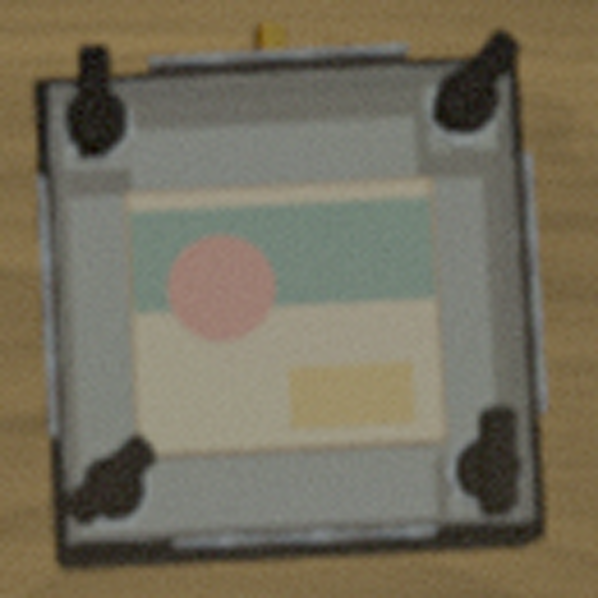

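View pics/sw_top.png

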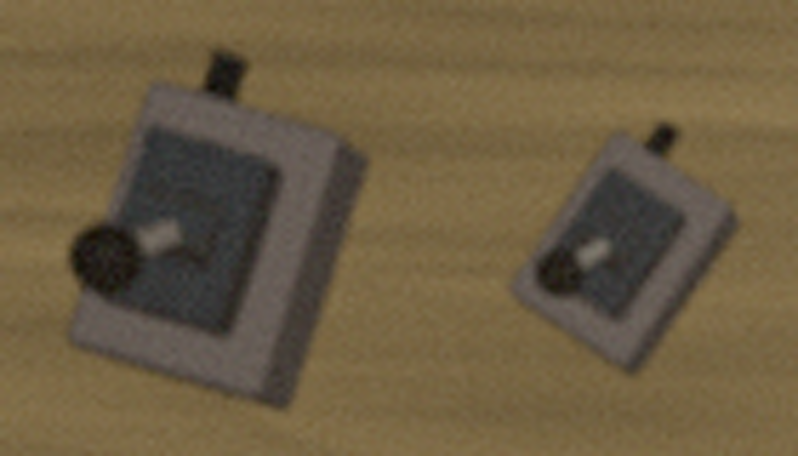

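View pics/ch_sc.png

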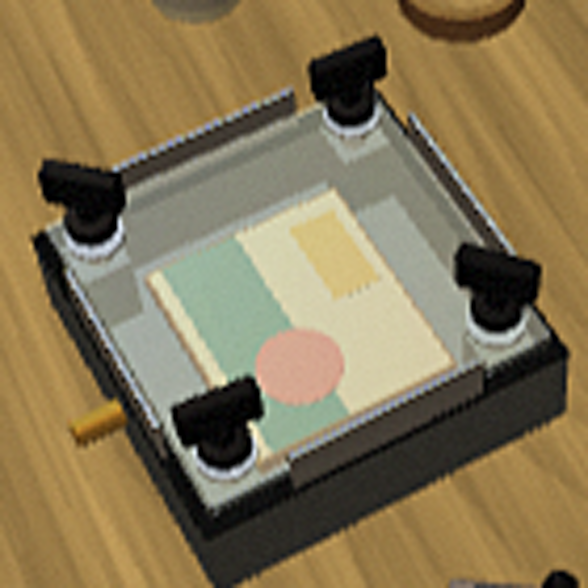

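View pics/sw_sc.png

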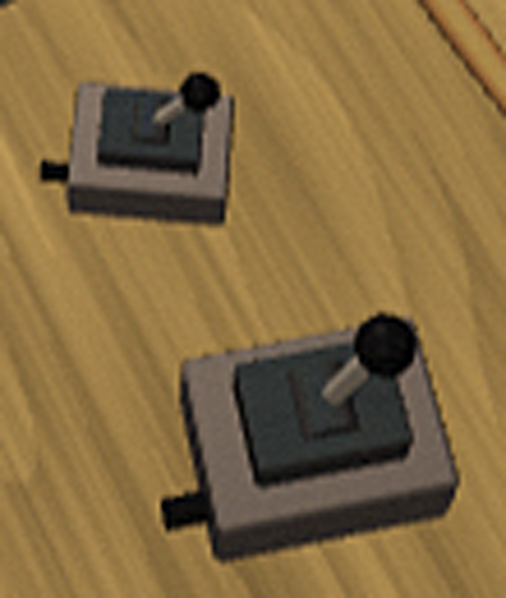

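The medium box at (177,203) has a black-balled lever leaning towards the robot, and its stub points away. It is clearly between the other two in size. The knobs fl and nr stand near 0, and nl and fr are about halfway. Next I'll fit the chamber pose and knob angles.

```bash
cat >> h.py <<'E'
from scipy.optimize import minimize
from scipy.spatial import ConvexHull
KN=dict(nl=(-.085,.085),nr=(-.085,-.085),fl=(.085,.085),fr=(.085,-.085))
S=4
def hull(img,c,pts,off):
    p=np.array([proj(c,q) for q in pts]); p=((p-off)*S)
    cv2.fillConvexPoly(img,np.round(cv2.convexHull(p.astype(np.float32))*16).astype(np.int32),1.0,shift=4)
def knobpos(P,k):
    cx,cy,yaw=P[:3]; a,b=KN[k]
    return np.array([cx+np.cos(yaw)*a-np.sin(yaw)*b, cy+np.sin(yaw)*a+np.cos(yaw)*b])
def render(c,P,k,th,off,shape):
    img=np.zeros((shape[0]*S,shape[1]*S),np.float32)
    x,y=knobpos(P,k); d=P[2]-th
    u=np.array([np.cos(d),np.sin(d)]);n=np.array([-u[1],u[0]])
    hull(img,c,[np.r_[np.array([x,y])+i*.023*u+j*.007*n,z] for i in(-1,1) for j in(-1,1) for z in(.118,.146)],off)
    for r,z0,z1 in((.007,.106,.118),(.015,.092,.106)):
        hull(img,c,[[x+r*np.cos(a),y+r*np.sin(a),z] for a in np.linspace(0,6.28,24) for z in(z0,z1)],off)
    return cv2.resize(img,(shape[1],shape[0]),interpolation=cv2.INTER_AREA)
E
cat > fit.py <<'E'
from h import *
import sys
cs={n:vision.camera(n) for n in("top","scene")}
P0=np.array([.535,-.06,0.03])
# centre guess from cover corners in top crop
pts=[(36,82),(515,60),(543,540),(60,565)]
c=cs["top"]
g=[ray(c,290+u/4.615,125+v/4.615,.07)[:2] for u,v in pts]; print(np.round(g,4))
ctr=np.mean(g,0); yaw=np.arctan2(*( (g[0]+g[1]-g[2]-g[3])[::-1])); P0=np.r_[ctr,yaw]; print(P0)
th0=dict(nl=.75,nr=.1,fl=.1,fr=.75)
def loss(v,which,regs):
    L=0
    for n in which:
        for i,k in enumerate(KN):
            off,m=regs[n,k]; L+=np.abs(render(cs[n],v[:3],k,v[3+i],off,m.shape)-m).sum()
    return L
regs={}
for n,c in cs.items():
    gray=c["frame"].max(2).astype(float)
    m=np.clip((75-gray)/40,0,1) 
    for k in KN:
        x,y=knobpos(P0,k); p=proj(c,[x,y,.12]).astype(int); h=17
        regs[n,k]=(np.array([p[0]-h,p[1]-h]),m[p[1]-h:p[1]+h,p[0]-h:p[0]+h])
for which in(("top",),("scene",),("top","scene")):
    v0=np.r_[P0,[th0[k] for k in KN]]
    sim=np.vstack([v0]+[v0+np.eye(7)[i]*[.006,.006,.04,.15,.15,.15,.15][i] for i in range(7)])
    r=minimize(loss,v0,args=(which,regs),method="Nelder-Mead",options=dict(initial_simplex=sim,maxfev=1200))
    print(which,np.round(r.x,4),r.fun)
v=r.x
for k in KN: print(k,knobpos(v,k).round(4))
np.save("P.npy",v)
rows=[]
for n in cs:
    row=[]
    for i,k in enumerate(KN):
        off,m=regs[n,k]; pr=render(cs[n],v[:3],k,v[3+i],off,m.shape)
        f=cs[n]["frame"][off[1]:off[1]+34,off[0]:off[0]+34].copy()
        f=cv2.resize(f,None,fx=5,fy=5); pr=cv2.resize(pr,None,fx=5,fy=5)
        cn,_=cv2.findContours((pr>.5).astype(np.uint8),0,1); cv2.drawContours(f,cn,-1,(0,255,0),1); row.append(f)
    rows.append(np.hstack(row))
cv2.imwrite(sys.argv[1],np.vstack(rows))
E
python3 fit.py pics/fit0.png
```

```text
[[ 0.6514  0.0686]
 [ 0.6652 -0.1576]
 [ 0.438  -0.1725]
 [ 0.4222  0.052 ]]
[ 0.54418073 -0.05235698  0.06903668]
('top',) [ 0.5451 -0.0512  0.0558  0.8912  0.1752  0.0112  0.6757] 657.6875
('scene',) [ 0.5439 -0.0511  0.0677  0.8621 -0.1503  0.1959  0.9168] 449.1625
('top', 'scene') [ 0.5439 -0.0513  0.066   0.9898 -0.0098  0.0231  0.8109] 1117.9
nl [0.4534 0.0279]
nr [ 0.4646 -0.1417]
fl [0.6231 0.0391]
fr [ 0.6343 -0.1305]
```

View pics/fit0.png

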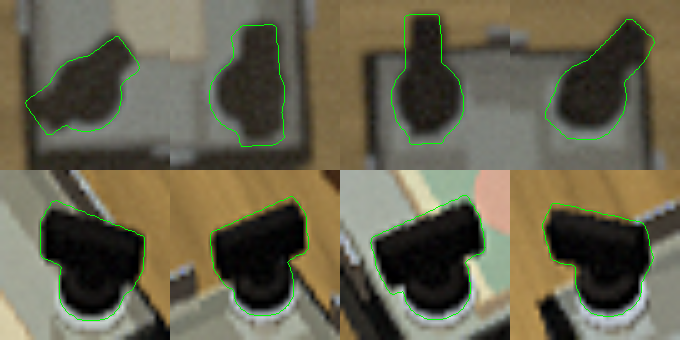

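```bash
cat > plan.py <<'E'
# usage: plan.py x y z phi_deg : shift in current tool axes (mm) & twist needed
from h import *
import sys
from scipy.spatial.transform import Rotation as Ro
o=manip.get_obs(); R=Ro.from_quat(o["eef_rot"]).as_matrix()
phi=np.degrees(np.arctan2(R[1,0],R[0,0]))
print("t",o["t"],"pos",o["eef_pos"].round(4),"phi",phi.round(1),"tilt z",R[:,2].round(3),"q",o["joint_positions"].round(2),"F",o["ft_force"].round(1),"w",round(o["width"]*85.4,1))
if len(sys.argv)>1:
    x,y,z,p=map(float,sys.argv[1:]); d=np.array([x,y,z])-o["eef_pos"]
    print("shift tool mm",(R.T@d*1000).round(1),"twist",(phi-p))
    print("shift after twist",(Ro.from_euler('z',p-phi,degrees=True).as_matrix()@R).T@d*1000)
E
python3 -m creep '[[0,0,0,-10,45],[0,0,0,-10,45],[0,0,0,-10,45],[0,0,0,-10,45],[0,0,0,-10,45],[0,0,0,-10,45],[0,0,0,-10,45],[0,0,0,-10,45],[0,0,0,-10,45],[0,0,0,-10,45],[0,0,0,-10,45],[0,0,0,-10,45],[0,0,0,-10,45],[0,0,0,-10,45],[0,0,0,-10,45],[0,0,0,-10,45]]'
python3 plan.py 0.4646 -0.1417 0.239 90
```

```text
t: 2.3
eef_pos: [0.1779, -0.4939, 0.2392]
eef_rot: [0.706, 0.708, 0.0, -0.0]
ft_force: [-0.5, 0.3, 0.6]
width: 0.528
t 2.3 pos [ 0.1779 -0.4939  0.2392] phi 90.1 tilt z [-0.  0. -1.] q [-1.23  0.26 -0.14  1.17 -0.   -1.23] F [-0.5  0.3  0.6] w 45.1
shift tool mm [3.515e+02 2.876e+02 3.000e-01] twist 0.1407572672154771
shift after twist [3.52169653e+02 2.86706633e+02 2.50715551e-01]
```

```bash
python3 -m creep '[[20,16,0,0,45],[36,29,0,0,45],[36,29,0,0,45],[36,29,0,0,45],[36,29,0,0,45],[36,29,0,0,45],[36,29,0,0,45],[36,29,0,0,45],[36,29,0,0,45],[28,23,0,0,45],[16,10,20,0,45],[0,0,20,0,45],[0,0,0,0,45]]'
python3 plan.py 0.4646 -0.1415 0.122 90
python3 - <<'E'
from h import *
s=vision.camera("scene");crop(s,210,130,370,290,3.7,"pics/s1.png")
E
```

```text
t: 3.92
eef_pos: [0.4589, -0.1421, 0.198]
eef_rot: [0.708, 0.706, -0.001, -0.002]
ft_force: [0.8, -0.7, -0.2]
width: 0.527
t 3.925 pos [ 0.4589 -0.1421  0.198 ] phi 89.9 tilt z [-0.003  0.001 -1.   ] q [-0.3   0.21 -0.32  1.05 -0.   -0.3 ] F [ 0.8 -0.7 -0.2] w 45.0
shift tool mm [ 0.6  6.  75.9] twist -0.14556328691631393
shift after twist [ 0.55539028  5.97076745 75.93112136]
```

View pics/s1.png

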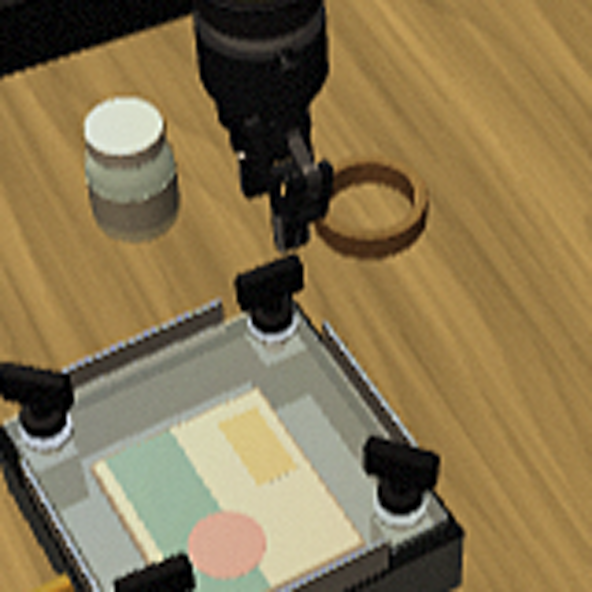

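```bash
python3 -m creep '[[0,3,12,0,45],[0.5,3,24,0,45],[0,0,24,0,45],[0,0,14,0,45],[0,0,0,0,45],[0,0,0,0,8],[0,0,0,0,8],[0,0,0,0,8],[0,0,0,0,8],[0,0,0,0,8]]'
python3 plan.py
python3 - <<'E'
from h import *
s=vision.camera("scene");crop(s,210,130,370,290,3.7,"pics/s2.png")
E
```

```text
t: 5.22
eef_pos: [0.467, -0.1423, 0.1264]
eef_rot: [0.708, 0.706, 0.001, 0.001]
ft_force: [-0.7, 2.1, 5.8]
width: 0.148
t 5.225 pos [ 0.467  -0.1423  0.1264] phi 89.8 tilt z [ 0.002 -0.    -1.   ] q [-0.3   0.28 -0.43  0.86  0.   -0.29] F [-0.7  2.1  5.8] w 12.7
```

View pics/s2.png

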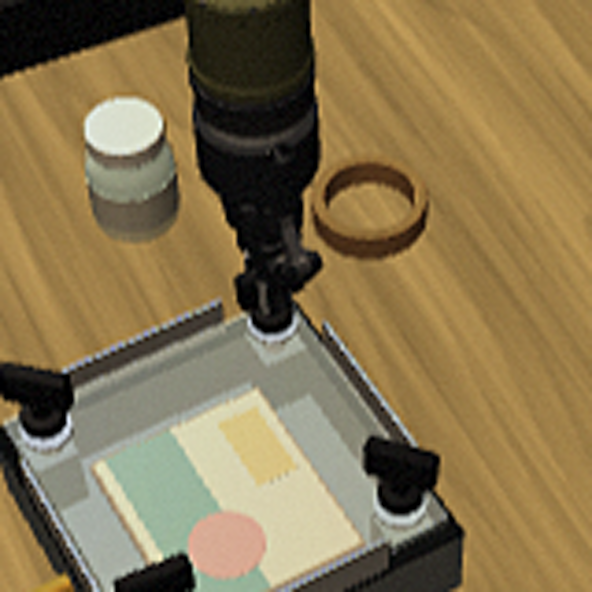

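```bash
python3 -m creep '[[0,0,0,6,8],[0,0,0,8,8],[0,0,0,8,8],[0,0,0,8,8],[0,0,0,8,8],[0,0,0,3.5,8],[0,0,0,0,8],[0,0,0,0,8]]'
python3 plan.py
```

```text
t: 6.28
eef_pos: [0.4668, -0.1429, 0.1264]
eef_rot: [0.913, 0.409, 0.001, 0.001]
ft_force: [-1.4, 0.9, 5.3]
width: 0.151
t 6.275 pos [ 0.4668 -0.1429  0.1264] phi 48.3 tilt z [ 0.002 -0.001 -1.   ] q [-0.3   0.28 -0.43  0.86 -0.    0.43] F [-1.4  0.9  5.3] w 12.9
```

```bash
python3 -m creep '[[0,0,0,0,40],[0,0,0,0,40],[0,0,-12,0,40],[0,0,-24,0,40],[0,0,-24,-10,40],[0,0,0,-10,40],[0,0,0,-10,40],[0,0,0,-10,40],[0,0,0,-1.5,40],[0,0,0,0,40]]'
python3 plan.py .6231 .0391 .124 90
python3 fit.py pics/fit1.png
```

```text
t: 7.52
eef_pos: [0.4662, -0.1424, 0.1856]
eef_rot: [0.709, 0.705, 0.0, 0.0]
ft_force: [0.7, -0.1, -0.3]
width: 0.472
t 7.525 pos [ 0.4662 -0.1424  0.1856] phi 89.7 tilt z [ 0. -0. -1.] q [-0.3   0.23 -0.33  1.02 -0.   -0.29] F [ 0.7 -0.1 -0.3] w 40.3
shift tool mm [182.3 155.9  61.6] twist -0.3067937092572919
shift after twist [181.50912864 156.90771966  61.63101569]
[[ 0.6514  0.0686]
 [ 0.6652 -0.1576]
 [ 0.438  -0.1725]
 [ 0.4222  0.052 ]]
[ 0.54418073 -0.05235698  0.06903668]
('top',) [ 0.5484 -0.0541  0.079   0.8105  0.2282 -0.0373  0.7447] 920.7
('scene',) [ 0.5433 -0.0529  0.0685  0.9555  0.4823  0.1454  0.8964] 520.75
('top', 'scene') [ 0.544  -0.052   0.0729  0.8969  0.5435 -0.0149  0.7818] 1467.3625
nl [0.453  0.0265]
nr [ 0.4654 -0.143 ]
fl [0.6226 0.0389]
fr [ 0.635  -0.1306]
```

View pics/fit1.png

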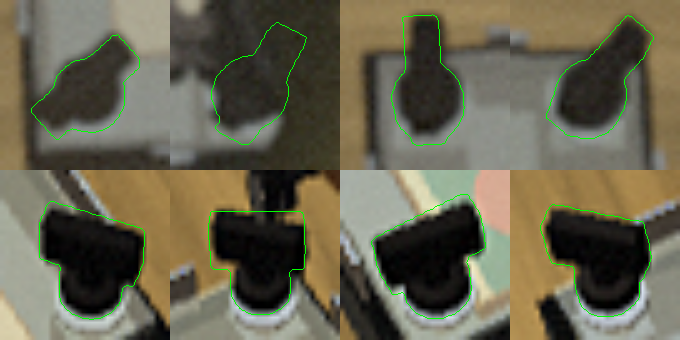

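```bash
python3 -m creep '[[15,13,0,0,40],[36,31,0,0,40],[36,31,0,0,40],[36,31,0,0,40],[36,31,0,0,40],[22,19,0,0,40],[0,0,0,0,40]]'
python3 plan.py .6231 .0391 .124 90
python3 - <<'E'
from h import *
s=vision.camera("scene");crop(s,200,190,340,330,4.2,"pics/s3.png")
s=vision.camera("top");crop(s,290,125,420,255,4.6,"pics/t3.png")
E
```

```text
t: 8.5
eef_pos: [0.6243, 0.041, 0.1846]
eef_rot: [0.707, 0.707, 0.0, 0.0]
ft_force: [-0.1, 0.2, 0.0]
width: 0.463
t 8.5 pos [0.6243 0.041  0.1846] phi 90.0 tilt z [ 0.001  0.001 -1.   ] q [0.07 0.46 0.02 1.13 0.   0.07] F [-0.1  0.2  0. ] w 39.5
shift tool mm [-1.9 -1.2 60.6] twist -0.02136057387890844
shift after twist [-1.93703407 -1.22592818 60.61557967]
```

View pics/s3.png

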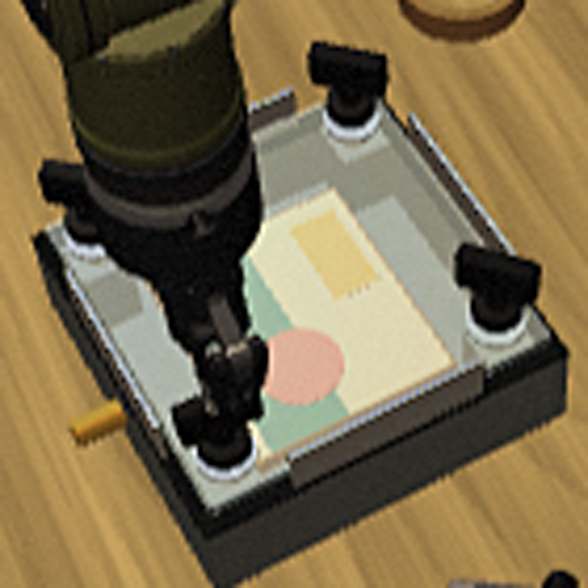

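View pics/t3.png

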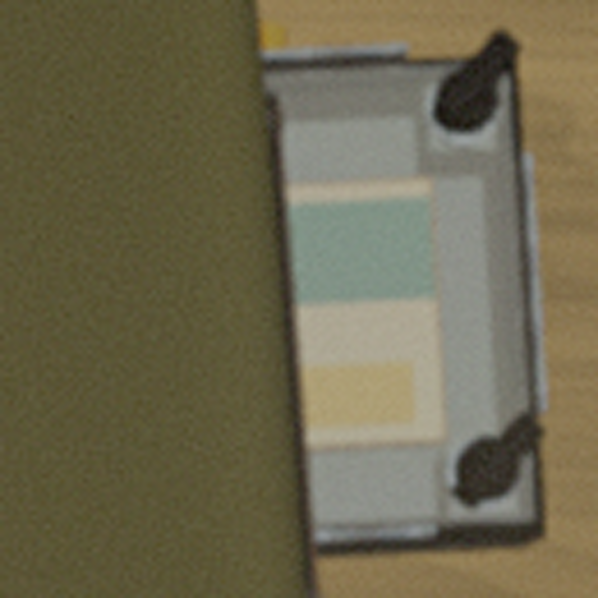

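nr now reads about 47 to 50° in the top view, with its bar ends at crop (462,498) and (537,428). That is halfway, close to fr's angle. Now fl.

```bash
python3 -m creep '[[-1,-1,12,0,40],[0,0,22,0,40],[0,0,18,0,40],[0,0,7,0,40],[0,0,0,0,40],[0,0,0,0,8],[0,0,0,0,8],[0,0,0,0,8],[0,0,0,0,8]]'
python3 plan.py
python3 - <<'E'
from h import *
s=vision.camera("scene");crop(s,200,190,340,330,4.2,"pics/s4.png")
E
```

```text
t: 9.72
eef_pos: [0.6222, 0.0387, 0.1274]
eef_rot: [0.708, 0.706, 0.002, -0.0]
ft_force: [-1.1, 4.4, 2.5]
width: 0.153
t 9.725 pos [0.6222 0.0387 0.1274] phi 89.9 tilt z [ 0.002  0.003 -1.   ] q [ 0.06  0.49 -0.09  1.    0.    0.06] F [-1.1  4.4  2.5] w 13.1
```

View pics/s4.png

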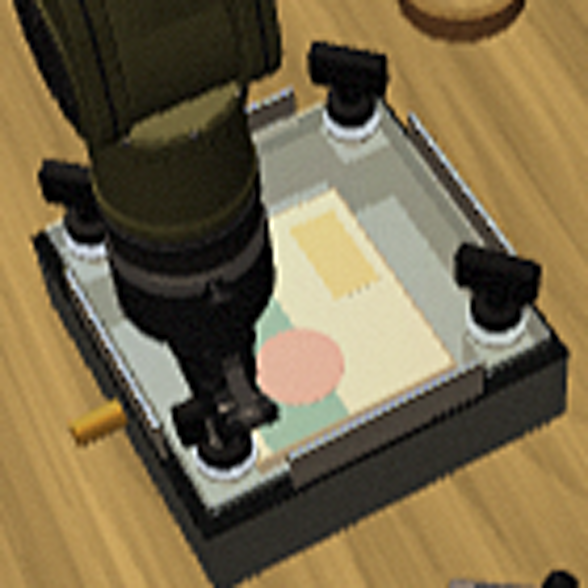

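Gripped on fl. Turn it to halfway, then open so I can check the angle before going on.

```bash
python3 -m creep '[[0,0,0,6,8],[0,0,0,8,8],[0,0,0,8,8],[0,0,0,8,8],[0,0,0,8,8],[0,0,0,3,8],[0,0,0,0,8],[0,0,0,0,8]]'
python3 plan.py
python3 -m creep '[[0,0,0,0,40],[0,0,0,0,40],[0,0,0,0,40],[0,0,-15,0,40],[0,0,-25,0,40],[0,0,-18,0,40],[0,0,0,0,40]]'
python3 plan.py .4654 -.142 .126 49
python3 - <<'E'
from h import *
s=vision.camera("scene");crop(s,200,190,340,330,4.2,"pics/s5.png")
E
```

```text
t: 10.78
eef_pos: [0.6227, 0.0399, 0.1274]
eef_rot: [0.91, 0.414, 0.002, -0.002]
ft_force: [-0.7, 7.7, 1.7]
width: 0.151
t 10.775 pos [0.6227 0.0399 0.1274] phi 48.9 tilt z [ 0.002  0.005 -1.   ] q [ 0.06  0.49 -0.09  0.99  0.    0.78] F [-0.7  7.7  1.7] w 12.9
t: 11.65
eef_pos: [0.6233, 0.037, 0.187]
eef_rot: [0.911, 0.413, 0.002, 0.001]
ft_force: [-0.0, 0.1, -0.5]
width: 0.47
t 11.65 pos [0.6233 0.037  0.187 ] phi 48.8 tilt z [ 0.005  0.    -1.   ] q [ 0.06  0.45  0.01  1.13 -0.    0.78] F [-0.   0.1 -0.5] w 40.1
shift tool mm [-239.    -1.1   60.2] twist -0.20162911083195922
shift after twist [-238.94573648   -1.94264309   60.18515578]
```

View pics/s5.png

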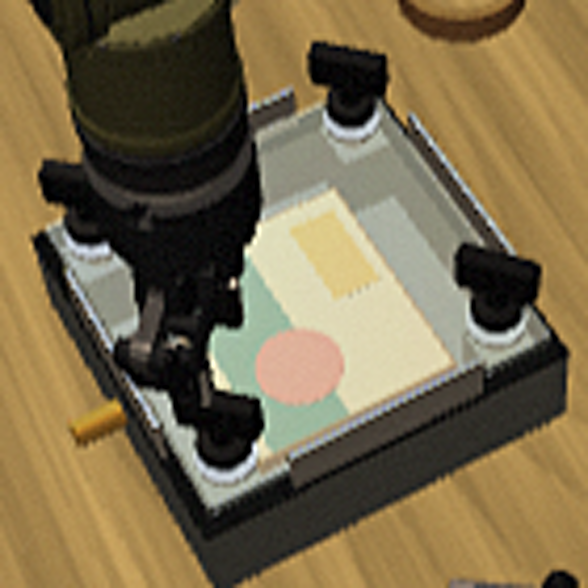

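```bash
python3 -m creep '[[-20,0,0,0,40],[-45,0,0,0,40],[-45,0,0,0,40],[-45,0,0,0,40],[-45,0,0,0,40],[-30,-1,0,0,40],[-9,-1,0,0,40],[0,0,0,0,40]]'
python3 plan.py .4654 -.142 .126 49
python3 - <<'E'
from h import *
s=vision.camera("scene");t=vision.camera("top")
a=cv2.resize(s["frame"][190:330,200:340],(560,560),interpolation=2)
b=cv2.resize(t["frame"][125:255,290:420],(560,560),interpolation=2)
cv2.imwrite("pics/c6.png",cv2.resize(np.hstack([a,b]),(800,400),interpolation=3))
crop(t,285,120,345,180,9,"pics/t6.png")
E
```

```text
t: 12.7
eef_pos: [0.4626, -0.1414, 0.184]
eef_rot: [0.911, 0.413, -0.0, -0.0]
ft_force: [-0.9, 1.0, -0.0]
width: 0.466
t 12.7 pos [ 0.4626 -0.1414  0.184 ] phi 48.8 tilt z [-0.     0.001 -1.   ] q [-0.3   0.22 -0.34  1.01  0.    0.42] F [-0.9  1.  -0. ] w 39.8
shift tool mm [ 1.4  2.6 58. ] twist -0.2349961115564767
shift after twist [ 1.38410454  2.57931508 57.9988203 ]
```

View pics/c6.png

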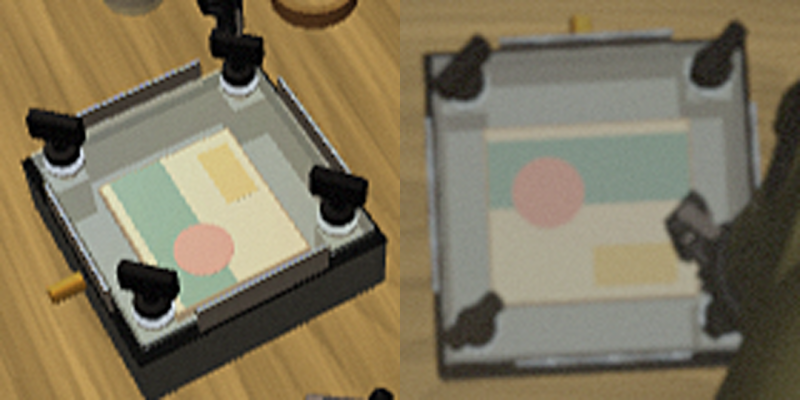

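View pics/t6.png

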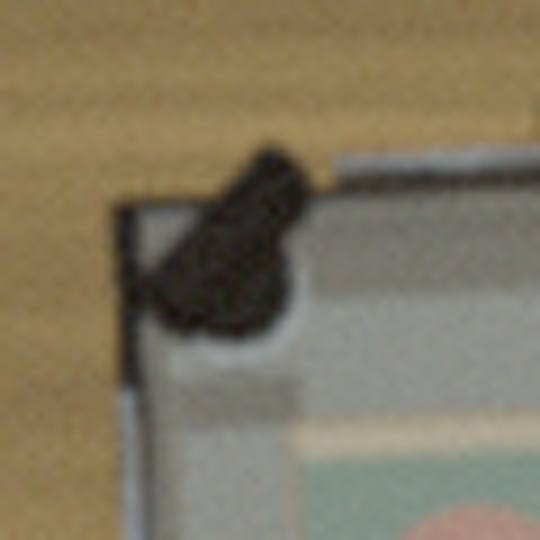

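All four knobs are now about halfway; fl's bar reads about 43 to 47°. Now nr goes home.

```bash
python3 -m creep '[[1.5,2,12,0,40],[0,0,22,0,40],[0,0,18,0,40],[0,0,6,0,40],[0,0,0,0,40],[0,0,0,0,8],[0,0,0,0,8],[0,0,0,0,8],[0,0,0,0,8]]'
python3 plan.py
python3 -m creep '[[0,0,0,6,8],[0,0,0,8,8],[0,0,0,8,8],[0,0,0,8,8],[0,0,0,8,8],[0,0,0,7,8],[0,0,0,2,8],[0,0,0,0,8],[0,0,0,0,8]]'
python3 plan.py; python3 -c "
from h import *;print(manip.get_obs()['wrist_torque'])"
```

```text
t: 13.92
eef_pos: [0.4658, -0.142, 0.1271]
eef_rot: [0.911, 0.413, 0.0, 0.001]
ft_force: [-0.7, -0.9, 5.5]
width: 0.152
t 13.925 pos [ 0.4658 -0.142   0.1271] phi 48.8 tilt z [ 0.001 -0.001 -1.   ] q [-0.3   0.27 -0.43  0.86 -0.    0.42] F [-0.7 -0.9  5.5] w 13.0
t: 15.05
eef_pos: [0.4661, -0.1418, 0.1271]
eef_rot: [1.0, 0.018, 0.001, 0.001]
ft_force: [-0.3, -0.9, 5.5]
width: 0.152
t 15.05 pos [ 0.4661 -0.1418  0.1271] phi 2.0 tilt z [ 0.002 -0.001 -1.   ] q [-0.3   0.27 -0.43  0.86 -0.    1.24] F [-0.3 -0.9  5.5] w 13.0
[-0.25387544  0.17155063  1.3708781 ]
```

The wrist moment of 1.37 N m, against about 0.15 when turning freely, shows nr is against its stop. Release and go to fl.

```bash
python3 -m creep '[[0,0,0,0,40],[0,0,0,0,40],[0,0,0,0,40],[0,0,-15,0,40],[0,0,-25,-6,40],[0,0,-18,-10,40],[0,0,0,-10,40],[0,0,0,-10,40],[0,0,0,-10,40],[0,0,0,-2,40],[0,0,0,0,40]]'
python3 plan.py .6228 .0385 .1275 49
```

```text
t: 16.42
eef_pos: [0.4652, -0.1416, 0.1842]
eef_rot: [0.907, 0.42, -0.0, -0.0]
ft_force: [0.0, 0.1, 0.5]
width: 0.474
t 16.425 pos [ 0.4652 -0.1416  0.1842] phi 49.7 tilt z [-0.  0. -1.] q [-0.3   0.23 -0.33  1.01  0.    0.41] F [0.  0.1 0.5] w 40.5
shift tool mm [239.3   3.7  56.7] twist 0.6921366380877387
shift after twist [239.31975428   0.81029427  56.68355957]
```

```bash
python3 -m creep '[[20,0,0,0.5,40],[45,0,0,0,40],[45,0,0,0,40],[45,0,0,0,40],[45,0,0,0,40],[29,1,0,0,40],[10,1,0,0,40],[0,0,0,0,40]]'
python3 plan.py .6228 .0385 .1275 49
python3 - <<'E'
from h import *
t=vision.camera("top");s=vision.camera("scene")
a=cv2.resize(s["frame"][190:330,200:340],(560,560),interpolation=2)
b=cv2.resize(t["frame"][125:255,290:420],(560,560),interpolation=2)
cv2.imwrite("pics/c7.png",cv2.resize(np.hstack([a,b]),(800,400),interpolation=3))
E
```

```text
t: 17.42
eef_pos: [0.6223, 0.0383, 0.1839]
eef_rot: [0.909, 0.417, -0.0, 0.0]
ft_force: [0.3, 0.2, -0.2]
width: 0.472
t 17.425 pos [0.6223 0.0383 0.1839] phi 49.3 tilt z [-0.001 -0.    -1.   ] q [ 0.06  0.45  0.01  1.13 -0.    0.77] F [ 0.3  0.2 -0.2] w 40.3
shift tool mm [ 0.5  0.3 56.4] twist 0.2929163276061644
shift after twist [ 0.53976804  0.31880584 56.44656939]
```

View pics/c7.png

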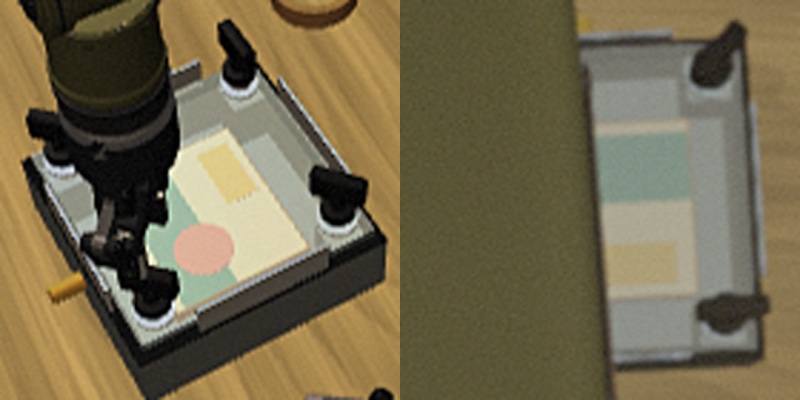

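nr's bar now lies along the chamber's y, so it is home. Now fl goes home.

```bash
python3 -m creep '[[0.5,0.5,12,0,40],[0,0,22,0,40],[0,0,17,0,40],[0,0,5,0,40],[0,0,0,0,40],[0,0,0,0,8],[0,0,0,0,8],[0,0,0,0,8],[0,0,0,0,8]]'
python3 plan.py
python3 -m creep '[[0,0,0,6,8],[0,0,0,8,8],[0,0,0,8,8],[0,0,0,8,8],[0,0,0,8,8],[0,0,0,7,8],[0,0,0,2.5,8],[0,0,0,0,8],[0,0,0,0,8]]'
python3 plan.py; python3 -c "
from h import *;print(manip.get_obs()['wrist_torque'])"
```

```text
t: 18.65
eef_pos: [0.6241, 0.0388, 0.1293]
eef_rot: [0.909, 0.417, 0.001, 0.0]
ft_force: [0.8, 0.9, 5.1]
width: 0.152
t 18.65 pos [0.6241 0.0388 0.1293] phi 49.3 tilt z [ 0.002  0.001 -1.   ] q [ 0.06  0.49 -0.08  1.    0.    0.77] F [0.8 0.9 5.1] w 13.0
t: 19.77
eef_pos: [0.6241, 0.0389, 0.1293]
eef_rot: [1.0, 0.018, 0.001, 0.0]
ft_force: [0.7, 0.4, 5.2]
width: 0.147
t 19.775 pos [0.6241 0.0389 0.1293] phi 2.1 tilt z [ 0.002 -0.    -1.   ] q [ 0.06  0.49 -0.08  1.   -0.    1.6 ] F [0.7 0.4 5.2] w 12.6
[ 0.11872121 -0.03975437  1.48332482]
```

```bash
python3 -m creep '[[0,0,0,0,40],[0,0,0,0,40],[0,0,0,0,40],[0,0,-15,0,40],[0,0,-25,-7,40],[0,0,-18,-10,40],[0,0,0,-10,40],[0,0,0,-10,40],[0,0,0,-10,40],[0,0,0,0,40],[0,0,0,0,40]]'
python3 plan.py .4535 .0275 .1275 49
```

```text
t: 21.15
eef_pos: [0.6234, 0.0385, 0.1869]
eef_rot: [0.911, 0.412, 0.0, 0.0]
ft_force: [0.6, -0.6, -0.2]
width: 0.467
t 21.15 pos [0.6234 0.0385 0.1869] phi 48.7 tilt z [ 0.001  0.    -1.   ] q [ 0.06  0.45  0.02  1.13 -0.    0.78] F [ 0.6 -0.6 -0.2] w 39.9
shift tool mm [-120.4 -120.4   59.3] twist -0.33145181928856715
shift after twist [-119.7514425  -121.04525907   59.26396618]
```

```bash
python3 -m creep '[[-14,-14,0,0,40],[-30,-30,0,0,40],[-30,-30,0,0,40],[-30,-30,0,0,40],[-16,-16,0,0,40],[0,0,0,0,40]]'
python3 plan.py .4535 .0275 .1275 49
python3 - <<'E'
from h import *
t=vision.camera("top");s=vision.camera("scene")
a=cv2.resize(s["frame"][190:330,200:340],(560,560),interpolation=2)
b=cv2.resize(t["frame"][125:255,290:420],(560,560),interpolation=2)
cv2.imwrite("pics/c8.png",cv2.resize(np.hstack([a,b]),(800,400),interpolation=3))
E
```

```text
t: 21.9
eef_pos: [0.4522, 0.0271, 0.1867]
eef_rot: [0.911, 0.412, -0.0, -0.0]
ft_force: [0.1, 0.1, -0.1]
width: 0.47
t 21.9 pos [0.4522 0.0271 0.1867] phi 48.7 tilt z [-0. -0. -1.] q [ 0.06  0.17 -0.4   1.   -0.    0.78] F [ 0.1  0.1 -0.1] w 40.2
shift tool mm [ 1.2  0.7 59.2] twist -0.2765522421688331
shift after twist [ 1.15683422  0.70021777 59.2020235 ]
```

View pics/c8.png

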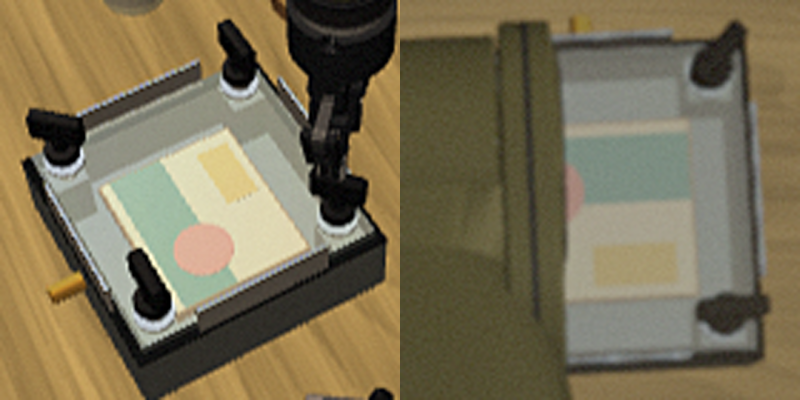

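fl is home; it lies parallel to nr in the scene view. Now nl.

```bash
python3 -m creep '[[1,0.5,12,0,40],[0,0,22,0,40],[0,0,19,0,40],[0,0,6,0,40],[0,0,0,0,40],[0,0,0,0,8],[0,0,0,0,8],[0,0,0,0,8],[0,0,0,0,8]]'
python3 plan.py
python3 -m creep '[[0,0,0,6,8],[0,0,0,8,8],[0,0,0,8,8],[0,0,0,8,8],[0,0,0,8,8],[0,0,0,7,8],[0,0,0,2,8],[0,0,0,0,8],[0,0,0,0,8]]'
python3 plan.py; python3 -c "
from h import *;print(manip.get_obs()['wrist_torque'])"
```

```text
t: 23.12
eef_pos: [0.4551, 0.027, 0.128]
eef_rot: [0.911, 0.413, 0.0, 0.001]
ft_force: [-2.6, -3.8, 5.6]
width: 0.15
t 23.125 pos [0.4551 0.027  0.128 ] phi 48.8 tilt z [ 0.001 -0.002 -1.   ] q [ 0.06  0.22 -0.5   0.85 -0.    0.78] F [-2.6 -3.8  5.6] w 12.8
t: 24.25
eef_pos: [0.4546, 0.0272, 0.128]
eef_rot: [1.0, 0.017, 0.0, 0.001]
ft_force: [-3.4, -4.0, 7.0]
width: 0.149
t 24.25 pos [0.4546 0.0272 0.128 ] phi 1.9 tilt z [ 0.    -0.001 -1.   ] q [ 0.06  0.22 -0.5   0.85 -0.    1.6 ] F [-3.4 -4.   7. ] w 12.7
[-0.69576509  0.61737866  0.82594281]
```

```bash
python3 -m creep '[[0,0,0,2,8],[0,0,0,0,8]]'
python3 plan.py; python3 -c "
from h import *;print(manip.get_obs()['wrist_torque'])"
python3 -m creep '[[0,0,0,0,40],[0,0,0,0,40],[0,0,0,0,40],[0,0,-15,0,40],[0,0,-25,-7,40],[0,0,-18,-10,40],[0,0,0,-10,40],[0,0,0,-10,40],[0,0,0,-10,40],[0,0,0,-2,40],[0,0,0,0,40]]'
python3 plan.py .635 -.1305 .1275 49
```

```text
t: 24.5
eef_pos: [0.4546, 0.0272, 0.1281]
eef_rot: [1.0, 0.001, 0.0, 0.001]
ft_force: [-3.9, -4.1, 7.5]
width: 0.157
t 24.5 pos [0.4546 0.0272 0.1281] phi 0.1 tilt z [ 0.    -0.002 -1.   ] q [ 0.06  0.22 -0.5   0.85 -0.    1.63] F [-3.9 -4.1  7.5] w 13.4
[-0.85727078  0.7038301   1.75849632]
t: 25.88
eef_pos: [0.4549, 0.0277, 0.1852]
eef_rot: [0.911, 0.412, -0.0, -0.0]
ft_force: [1.0, -0.6, -0.6]
width: 0.469
t 25.875 pos [0.4549 0.0277 0.1852] phi 48.7 tilt z [-0.  0. -1.] q [ 0.06  0.17 -0.4   1.    0.    0.78] F [ 1.  -0.6 -0.6] w 40.1
shift tool mm [1.000e-01 2.397e+02 5.770e+01] twist -0.3048456916686959
shift after twist [ -1.22238203 239.71798382  57.67902587]
```

```bash
python3 -m creep '[[0,20,0,0,40],[0,45,0,0,40],[0,45,0,0,40],[0,45,0,0,40],[0,45,0,0,40],[0,30,0,0,40],[0,9,0,0,40],[0,0,0,0,40]]'
python3 plan.py .635 -.1305 .1275 49
```

```text
t: 26.88
eef_pos: [0.6349, -0.1304, 0.1847]
eef_rot: [0.911, 0.413, -0.0, -0.0]
ft_force: [-0.7, 0.0, -0.6]
width: 0.471
t 26.875 pos [ 0.6349 -0.1304  0.1847] phi 48.7 tilt z [-0.001  0.    -1.   ] q [-0.2   0.5   0.09  1.16  0.    0.52] F [-0.7  0.  -0.6] w 40.2
shift tool mm [ 0.   0.2 57.2] twist -0.26160173386971763
shift after twist [1.45848308e-02 2.40886157e-01 5.72293708e+01]
```

```bash
python3 -m creep '[[0,0,12,0,40],[0,0,22,0,40],[0,0,18,0,40],[0,0,5,0,40],[0,0,0,0,40],[0,0,0,0,8],[0,0,0,0,8],[0,0,0,0,8],[0,0,0,0,8]]'
python3 plan.py
python3 -m creep '[[0,0,0,6,8],[0,0,0,8,8],[0,0,0,8,8],[0,0,0,8,8],[0,0,0,8,8],[0,0,0,7,8],[0,0,0,2.5,8],[0,0,0,0,8],[0,0,0,0,8]]'
python3 plan.py; python3 -c "
from h import *;print(manip.get_obs()['wrist_torque'])"
```

```text
t: 28.0
eef_pos: [0.635, -0.1301, 0.1294]
eef_rot: [0.911, 0.413, 0.0, 0.001]
ft_force: [-2.1, -1.1, 5.6]
width: 0.149
t 28.0 pos [ 0.635  -0.1301  0.1294] phi 48.8 tilt z [ 0.001 -0.001 -1.   ] q [-0.2   0.53 -0.01  1.03 -0.    0.52] F [-2.1 -1.1  5.6] w 12.7
t: 29.12
eef_pos: [0.6357, -0.1298, 0.1295]
eef_rot: [1.0, 0.013, 0.001, 0.0]
ft_force: [0.4, -0.1, 4.9]
width: 0.154
t 29.125 pos [ 0.6357 -0.1298  0.1295] phi 1.5 tilt z [ 0.002 -0.001 -1.   ] q [-0.2   0.53 -0.01  1.03 -0.    1.34] F [ 0.4 -0.1  4.9] w 13.1
[-0.08097667  0.20608073  1.12280019]
```

```bash
python3 -m creep '[[0,0,0,0,40],[0,0,0,0,40],[0,0,0,0,40],[0,0,-15,0,40],[0,0,-30,-10,30],[0,0,-40,-10,20],[0,0,-40,-10,10],[0,0,0,-10,0],[0,0,0,-7,0],[0,0,0,0,0]]'
python3 plan.py
python3 - <<'E'
from h import *
t=vision.camera("top");s=vision.camera("scene")
g=[ray(t,140+u/5.7,160+v/5.7,.05)[:2] for u,v in[(150,85),(340,140),(262,392),(72,340)]]
g=np.array(g);print(g.round(4));c=g.mean(0);d=(g[0]+g[1]-g[2]-g[3])/2
print("ctr",c,"len",np.linalg.norm(d),"wid",np.linalg.norm((g[0]+g[3]-g[1]-g[2])/2),"yaw",np.degrees(np.arctan2(d[1],d[0])))
print("ball top",ray(t,140+106/5.7,160+258/5.7,.130))
print("ball scene",ray(s,290+386/4.6,310+346/4.6,.130))
a=cv2.resize(s["frame"][190:330,200:340],(560,560),interpolation=2)
b=cv2.resize(t["frame"][125:255,290:420],(560,560),interpolation=2)
cv2.imwrite("pics/c9.png",cv2.resize(np.hstack([a,b]),(800,400),interpolation=3))
E
```

```text
t: 30.38
eef_pos: [0.635, -0.1298, 0.2544]
eef_rot: [0.913, 0.409, 0.001, 0.0]
ft_force: [-0.7, -1.2, -0.3]
width: -0.0
t 30.375 pos [ 0.635  -0.1298  0.2544] phi 48.2 tilt z [ 0.001 -0.    -1.   ] q [-0.2   0.47  0.23  1.32  0.    0.53] F [-0.7 -1.2 -0.3] w -0.0
[[0.58   0.3623]
 [0.5594 0.2867]
 [0.46   0.3133]
 [0.479  0.3886]]
ctr [0.51959605 0.3377245 ] len 0.1036409170718206 wid 0.07798554368772465 yaw -14.797214902050001
ball top [0.49926222 0.34709912 0.13      ]
ball scene [0.49588451 0.34659334 0.13      ]
```

View pics/c9.png

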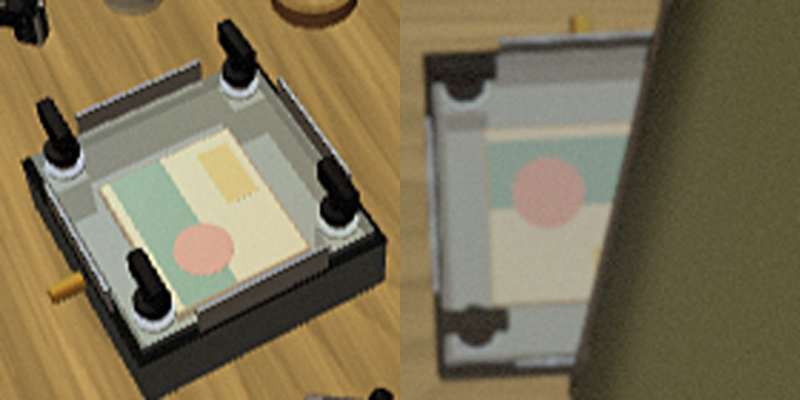

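All four bars lie along the chamber's y, parallel to each other, and the cover looks level. The ball measures (0.498, 0.347) in both cameras and sits about 24 mm towards -x of the box centre, which fits the description. Next I move behind the lever with the fingers closed.

```bash
python3 -m creep '[[0,0,0,-7,0],[0,0,0,-10,0],[0,0,0,-10,0],[0,0,0,0,0]]'
python3 plan.py .448 .3597 .123 75.2
```

```text
t: 30.98
eef_pos: [0.6347, -0.1297, 0.2534]
eef_rot: [0.793, 0.61, -0.0, -0.0]
ft_force: [-0.2, 0.1, -0.0]
width: -0.001
t 30.975 pos [ 0.6347 -0.1297  0.2534] phi 75.1 tilt z [-0.  0. -1.] q [-0.2   0.47  0.23  1.32  0.    0.06] F [-0.2  0.1 -0. ] w -0.1
shift tool mm [ 425.1 -306.   130.4] twist -0.06734478997807969
shift after twist [ 425.49766845 -305.52436305  130.39193262]
```

```bash
python3 -m creep '[[15,-11,0,0,0],[35,-25,0,0,0],[40,-29,0,0,0],[40,-29,0,0,0],[40,-29,0,0,0],[40,-29,0,0,0],[40,-29,0,0,0],[40,-29,0,0,0],[40,-29,0,0,0],[40,-29,0,0,0],[35,-25,0,0,0],[20,-13,0,0,0],[0,0,30,0,0],[0,0,0,0,0]]'
python3 plan.py .448 .3597 .123 75.2
python3 - <<'E'
from h import *
t=vision.camera("top");s=vision.camera("scene")
a=cv2.resize(s["frame"][320:460,290:430],(400,400),interpolation=2)
b=cv2.resize(t["frame"][140:280,110:250],(400,400),interpolation=2)
cv2.imwrite("pics/c10.png",np.hstack([a,b]))
E
```

```text
t: 32.72
eef_pos: [0.4438, 0.3585, 0.2214]
eef_rot: [0.792, 0.611, -0.003, -0.0]
ft_force: [-0.3, -0.8, -0.2]
width: 0.003
t 32.725 pos [0.4438 0.3585 0.2214] phi 75.3 tilt z [-0.004 -0.003 -1.   ] q [ 0.68  0.35 -0.06  1.17  0.    0.94] F [-0.3 -0.8 -0.2] w 0.2
shift tool mm [ 2.7  4.1 98.4] twist 0.10772943224539233
shift after twist [ 2.6671658   4.05891319 98.40668574]
```

View pics/c10.png

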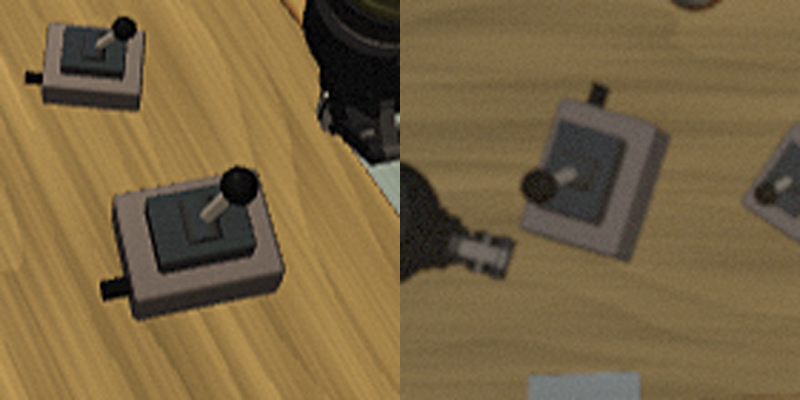

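```bash
python3 -m creep '[[2,0,20,0,0],[0,2,35,0,0],[0,0,30,0,0],[0,0,12,0,0],[0,0,0,0,0]]'
python3 plan.py .448 .3597 .123 75.2
python3 - <<'E'
from h import *
t=vision.camera("top");s=vision.camera("scene")
a=cv2.resize(s["frame"][320:460,290:430],(400,400),interpolation=2)
b=cv2.resize(t["frame"][140:280,110:250],(400,400),interpolation=2)
cv2.imwrite("pics/c11.png",np.hstack([a,b]))
E
```

```text
t: 33.45
eef_pos: [0.449, 0.3602, 0.1266]
eef_rot: [0.792, 0.611, -0.0, -0.0]
ft_force: [0.8, 0.5, 0.1]
width: -0.001
t 33.45 pos [0.449  0.3602 0.1266] phi 75.3 tilt z [-0. -0. -1.] q [ 0.68  0.41 -0.21  0.94  0.    0.93] F [0.8 0.5 0.1] w -0.1
shift tool mm [-0.7 -0.9  3.6] twist 0.069169577283688
shift after twist [-0.73489588 -0.86870983  3.61817792]
```

View pics/c11.png

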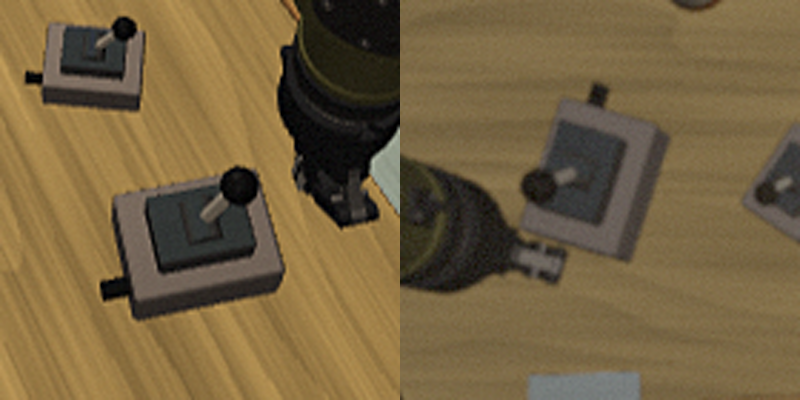

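Run:
```python
from h import *
for n,off,b in(("top",(110,140),400),("scene",(290,320),0)):
    c=vision.camera(n)
    for X in([.449,.3602,.1186],[.449,.3602,.16],[.498,.347,.13],[.5196,.3377,.072]):
        print(n,X,((proj(c,X)-off)*400/140+[b,0]).round(0))
```

```text
top [0.449, 0.3602, 0.1186] [524. 257.]
top [0.449, 0.3602, 0.16] [501. 251.]
top [0.498, 0.347, 0.13] [539. 188.]
top [0.5196, 0.3377, 0.072] [580. 172.]
scene [0.449, 0.3602, 0.1186] [307. 179.]
scene [0.449, 0.3602, 0.16] [316. 157.]
scene [0.498, 0.347, 0.13] [237. 188.]
scene [0.5196, 0.3377, 0.072] [196. 219.]
```

Run:
```python
from h import *
t=vision.camera("top");s=vision.camera("scene")
f=400/140
for z in(.06,.08,.1,.12,.14):
    print(z,ray(t,110+150/f,140+262/f,z).round(3),ray(s,290+358/f,320+218/f,z).round(3))
o=manip.get_obs();print(o["eef_pos"],o["width"])
a=cv2.resize(s["frame"][340:430,370:460],(400,400),interpolation=2)
b=cv2.resize(t["frame"][190:270,120:200],(400,400),interpolation=2)
cv2.imwrite("pics/c12.png",np.hstack([a,b]))
```

```text
0.06 [0.452 0.362 0.06 ] [0.413 0.387 0.06 ]
0.08 [0.45  0.355 0.08 ] [0.42  0.391 0.08 ]
0.1 [0.448 0.347 0.1  ] [0.426 0.395 0.1  ]
0.12 [0.446 0.34  0.12 ] [0.433 0.399 0.12 ]
0.14 [0.444 0.333 0.14 ] [0.44  0.403 0.14 ]
[0.44958932 0.36091501 0.12748999] -0.004718031488332148
```

View pics/c12.png

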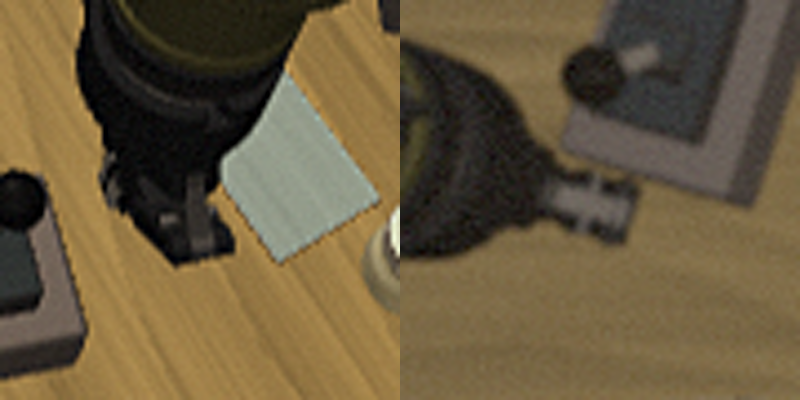

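The bulges in the picture are the finger knuckles at ±40 mm, higher up. The TCP itself is in line with the ball, within 2 mm. I'll push along tool y.

```bash
python3 -m creep '[[-1,0,5,0,0],[0,6,0,0,0],[0,8,0,0,0],[0,8,0,0,0],[0,8,0,0,0],[0,8,0,0,0],[0,8,0,0,0],[0,8,0,0,0],[0,8,0,0,0],[0,6,0,0,0],[0,0,0,0,0]]'
python3 plan.py
python3 - <<'E'
from h import *
t=vision.camera("top");s=vision.camera("scene")
a=cv2.resize(s["frame"][320:460,290:430],(400,400),interpolation=2)
b=cv2.resize(t["frame"][140:280,110:250],(400,400),interpolation=2)
cv2.imwrite("pics/c13.png",np.hstack([a,b]))
E
```

```text
t: 35.12
eef_pos: [0.5152, 0.342, 0.1212]
eef_rot: [0.792, 0.611, 0.0, 0.0]
ft_force: [0.2, 0.0, -0.2]
width: 0.002
t 35.125 pos [0.5152 0.342  0.1212] phi 75.3 tilt z [ 0.001 -0.    -1.   ] q [ 0.59  0.48 -0.11  0.98 -0.    0.84] F [ 0.2  0.  -0.2] w 0.2
```

View pics/c13.png

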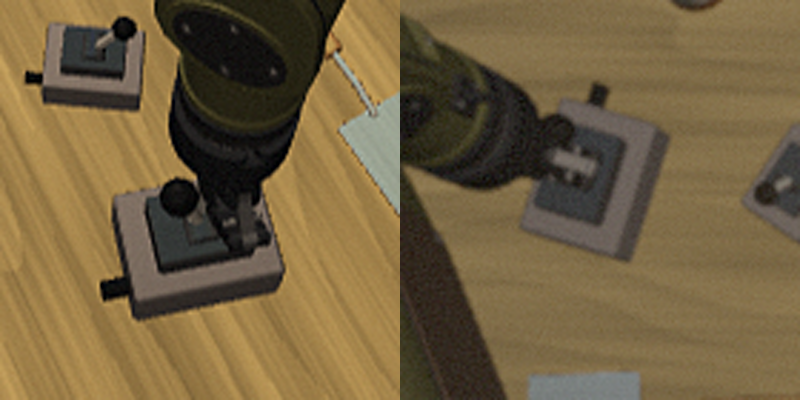

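```bash
python3 -m creep '[[0,4,0,0,0],[0,4,0,0,0],[0,3,0,0,0],[0,0,0,0,0]]'; python3 plan.py; python3 -m creep '[[0,2,0,0,0],[0,2,0,0,0],[0,0,0,0,0]]'; python3 plan.py
```

```text
t: 35.72
eef_pos: [0.5255, 0.3393, 0.1212]
eef_rot: [0.792, 0.611, 0.0, 0.0]
ft_force: [0.1, -0.0, -0.5]
width: -0.002
t 35.725 pos [0.5255 0.3393 0.1212] phi 75.3 tilt z [ 0. -0. -1.] q [ 0.57  0.5  -0.09  0.99 -0.    0.83] F [ 0.1 -0.  -0.5] w -0.2
t: 36.1
eef_pos: [0.527, 0.3388, 0.1212]
eef_rot: [0.791, 0.611, -0.001, -0.002]
ft_force: [-5.8, 2.2, 1.7]
width: 0.003
t 36.1 pos [0.527  0.3388 0.1212] phi 75.4 tilt z [-0.004  0.001 -1.   ] q [ 0.57  0.5  -0.08  0.99  0.    0.83] F [-5.8  2.2  1.7] w 0.3
```

```bash
python3 -m creep '[[0,2,0,0,0],[0,0,0,0,0]]'; python3 plan.py; python3 -m creep '[[0,-8,0,0,0],[0,-30,0,0,0],[0,-40,0,0,0],[0,0,-40,0,0],[0,0,-50,0,0],[0,-30,-20,0,0],[0,0,0,0,0]]'; python3 plan.py
python3 - <<'E'
from h import *
t=vision.camera("top");s=vision.camera("scene")
cv2.imwrite("pics/t14.png",t["frame"]);cv2.imwrite("pics/s14.png",s["frame"])
a=cv2.resize(s["frame"][320:460,290:430],(400,400),interpolation=2)
b=cv2.resize(t["frame"][140:280,110:250],(400,400),interpolation=2)
cv2.imwrite("pics/c14.png",np.hstack([a,b]))
E
```

```text
t: 36.35
eef_pos: [0.5272, 0.3387, 0.1211]
eef_rot: [0.791, 0.612, -0.002, -0.003]
ft_force: [-9.9, 2.8, 3.1]
width: -0.003
t 36.35 pos [0.5272 0.3387 0.1211] phi 75.4 tilt z [-0.007  0.002 -1.   ] q [ 0.57  0.5  -0.08  1.    0.01  0.82] F [-9.9  2.8  3.1] w -0.2
t: 37.22
eef_pos: [0.4269, 0.3664, 0.234]
eef_rot: [0.791, 0.612, 0.003, 0.0]
ft_force: [0.9, -0.2, -0.0]
width: -0.003
t 37.225 pos [0.4269 0.3664 0.234 ] phi 75.4 tilt z [ 0.005  0.003 -1.   ] q [ 0.71  0.32 -0.06  1.18 -0.    0.96] F [ 0.9 -0.2 -0. ] w -0.3
```

View pics/c14.png

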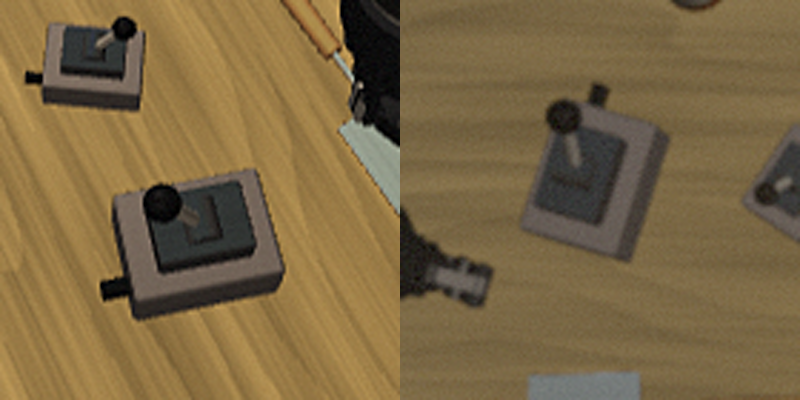

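View pics/t14.png

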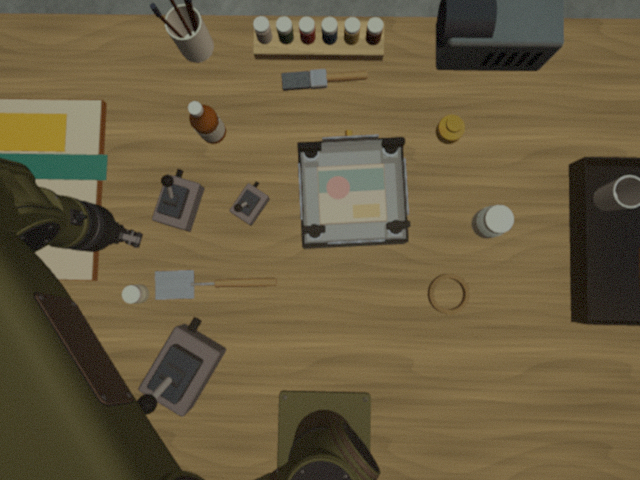

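View pics/s14.png

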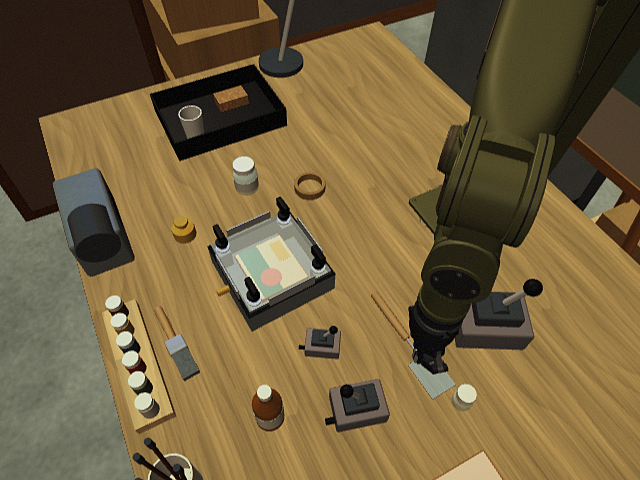

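Run:
```python
from h import *
t=vision.camera("top");s=vision.camera("scene");f=400/140
p=ray(t,110+164/f,140+116/f,.129);q=ray(s,290+162/f,320+203/f,.129);print(p,q)
for b in(p,q):
    d=b[:2]-[.5196,.3377];print("along",d@[.967,-.255],"lat",d@[.255,.967])
crop(t,290,125,420,255,4.6,"pics/t15.png")
crop(s,200,190,340,330,4.2,"pics/s15.png")
```

```text
[0.55098456 0.33144608 0.129     ] [0.54820346 0.33246232 0.129     ]
along 0.03194362064209498 lat 0.001955525033441614
along 0.028995154445187764 lat 0.0022290445331083456
```

View pics/t15.png

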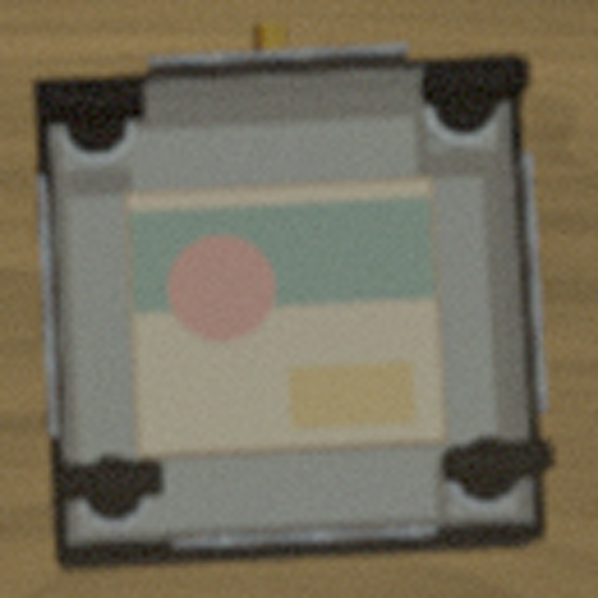

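View pics/s15.png

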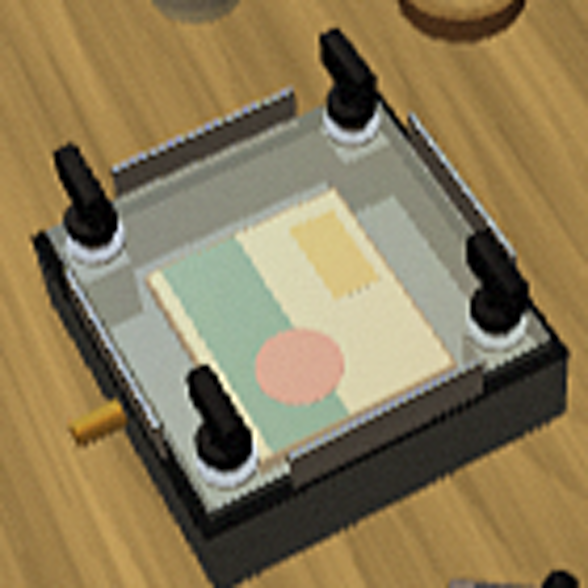

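All four bars lie along the chamber's y edges. The lever ball is +29 to +32 mm past the pivot, against an expected +31 mm at the stop. Nothing else has moved, so I'm handing the job in.

```bash
python3 -c "
from cell import manip
print(manip.job_done())"
```

```text
the job is handed in; nothing more can be done
None
```

The cover is clamped down and the pump lever is thrown fully over. I handed the job in at about 37.5 s of the 64 s, with the arm raised clear and touching nothing; no verdict was reported.

- **Knobs:** I turned nr and fl to about halfway first and checked in the pictures that all four stood there. Then I turned them home crosswise: nr, fl, nl, fr. Each one ended with a wrist moment of 1.1 to 1.8 N m, against about 0.15 N m when turning freely, so each reached its stop. In the last pictures all four bars lie along the chamber's y, parallel to each other.
- **Cover:** It looks level in the pictures. I did not measure its height on the gasket directly.
- **Lever:** I used the middle-sized of the three switch boxes and pushed the ball away from the robot until the force rose to about 10 N at the stop. Afterwards the ball measured 29 to 32 mm past the pivot, where 31 mm is expected, and it stayed there.
- **Other things:** The jar, weight, bottle, tape and spatula look unmoved in the last pictures.

**Disagreements:**
- The automatic fit of the knob angles was noisy: the two cameras differed by 0.1 to 0.3 rad. I relied on enlarged crops, the gripper's angle and the wrist moment instead.
- When I first turned nl home, its wrist moment was only 0.83 N m, so I pushed 2° further. It rose to 1.76 N m, which confirmed the stop.

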